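# Clamp the pot lid down evenly

## Robot

A 6-joint arm with a two-finger parallel gripper is mounted at the origin on the work surface. World frame = base frame: x ahead of the robot, y to its left, z up, the work surface at z = 0. Lengths are in mm, angles in rad, forces in N, time in s.
With the tool pointing down it reaches from about 350 to 775 mm from the base axis. Payload 7.3 kg.
Tool frame: the origin (TCP) lies at the very end of the fingers, on their centre line; the grasp point (between the pads) lies 19 mm behind it (pinch_z is the distance from the TCP to the grasp point, in mm); z points along the fingers, y is the direction in which the jaws open and shut (so a half turn about z gives the same grasp; the last joint's range is limited). The gripper opens to 92 mm and grips with 3 to 60 N. Pads are 19 mm wide; open, the fingers measure 130 mm over their backs; the gripper's body (75 mm by 190 mm) begins 47 mm behind the grasp point.
Start: joints at [-1.318, 0.342, 1.524, -0, 1.275, -0.146], TCP at [203.888, -483.813, 226.741] pointing down, gripper open.
Joint ranges: [-2.53, 2.53], [-0.77, 2.02], [0.04, 2.7], [-1, 4.14], [0.28, 2.66], [-3.11, 3.11]. Speed limits (rad/s): [2.57, 2.57, 3.14, 3.14, 3.14, 3.14].

## Interface

Orientations are given as [roll, pitch, yaw] about the fixed x, y, z axes, in that order (R = Rz(yaw) Ry(pitch) Rx(roll)).
In Python, from plant import * gives the robot as it stands.
- The arm moves only by the tool step_arm, never from a script. Its argument "moves" is one flat list of numbers, 7 for each row, row after row: the shift along the tool's x, y, z scaled (see below), then the turn, a rotation vector about the tool's x, y, z scaled (see below), then the closure, from -1 (fully open) to 1 (shut). A call has 1 to 8 rows; each row shifts and turns the pose as measured when the row begins, along the tool's axes as they then stand; what a row does not reach is not made up. The controller multiplies each number of a shift by 2 cm and each number of a turn by 4 degrees. A row lasts 1/12 s, in which the tool goes at most 41.7 mm and 7.16 degrees, less where a joint would pass 70% of its speed; a pose out of reach is approached as far as the arm can. A call with a number of a shift or a turn outside -1 to 1 is refused whole. A call with a gripper value outside its range is refused whole. The fingers move at their own pace and stop on an object; the grip force is fixed at half the most. Time passes only in rows, so rows that do not move let the fingers close. It gives the time, the measured TCP pose, the force and the opening at its end, in the units of the state.
- get_obs(): the state, without advancing time (a new reading comes with each control period).
- capture(name): name is "side" or "top" or "wrist"; returns the picture (480x640x3 uint8, red, green, blue); there is no depth.
- get_calibration(name): a dict with "mtx" (3x3 intrinsics, pixels), "eye" and "orientation" of the camera in the world; the wrist camera has in their place "mount" (4x4, takes a point from camera to tool coordinates, whose origin is the TCP and whose axes are the flange's). Camera axes: x right, y down, z forward; pixel columns grow to the right and rows downward; lengths in mm; the calibration is good to about 2 mm. A picture is of the moment at which its call begins: read the wrist's pose just before it. get_calibration takes no time and is no camera call.
- close_job(): hands the job in, once; it reports no verdict.
The state is a dict: "time": time; "joint_positions": joint angles; "dq": joint speeds; "tau": joint torques, N m; "tool_pos": TCP position; "tcp_rot": TCP orientation; "contact_force": force on the tool from outside, world axes, zero at the start; "moment": the same for the moment, N m; "grip_width": finger opening in mm.
Only numpy, scipy, OpenCV 4.12 (cv2) and the standard library are available. Lean on these libraries where they do the work, as an engineer would, in place of code of your own. Each camera call takes 0.05 s, during which the arm holds its last target.

## Task

The lid lies loose on the gasket of the pot with the four clamp levers. Push the levers' rollers down to clamp the lid evenly, always going to the opposite clamp and then across to the other pair, in two rounds: first only until all four feet bear lightly on the lid (about 15 N each), then round again crosswise until all are evenly snug at about 35 N each and the lid sits level. Do not overtighten any clamp (48 N is the limit, and 27 N while another is still slack), do not press on the lid, leave everything else where it is, and let go.

Things in the scene. Friction and masses are not known exactly. Their poses are not given: they have to be found in the camera images.
- pot: Aluminium pot, 166 mm across, fixed on one of two burners; origin under its centre, z up, rim 115 mm above it. Four steel clamp brackets at its +x, +y, -x, -y sides (88 mm from its axis, out to 120 mm, up to 57 mm above the rim) hold lever clamps 1, 2, 3, 4 (counter-clockwise from above: 1 is opposite 3, 2 opposite 4).
- lid: Loose lid, about 0.6 kg: aluminium flange 198 mm across, 6 mm thick, with a domed glass middle and a small black handle (top 55 mm above the flange's underside). Origin at the centre of the flange's underside, z up. Lies on a springy gasket (15 N/mm under each clamp) 6 mm above the rim, under the clamps' feet.
- roller1 (a point): Centre of the black roller (22 mm across, 20 mm wide, turns freely) at the tip of clamp lever 1, where it is pushed straight down. The thin steel lever runs 60 mm level round the pot from its pivot (on the bracket, 47 mm above the rim); its y axis points along the lever from pivot to roller, x away from the pot. It starts 22 to 29 degrees above level and ends near level.
- plunger1: Plunger of clamp 1 with its sprung rubber foot, upright under the lever's pivot; origin on its axis near the foot. All four: pushing the roller down swings the lever (at most 1 rad in all) and its cam drives the foot down 14 mm per radian, about 1 mm per 4.3 mm at the roller; the lever stays where it is left and does not spring back.
- roller2 (a point): Centre of the black roller (22 mm across, 20 mm wide, turns freely) at the tip of clamp lever 2, where it is pushed straight down. The thin steel lever runs 60 mm level round the pot from its pivot (on the bracket, 47 mm above the rim); its y axis points along the lever from pivot to roller, x away from the pot. It starts 22 to 29 degrees above level and ends near level.
- plunger2: Plunger of clamp 2 with its sprung rubber foot, upright under the lever's pivot; origin on its axis near the foot. All four: cam friction takes about 12 N at the roller, pushing down slowly; on top come 0.23 N at the roller per newton with which the foot presses the lid (in all 15.5 N at the roller for 15 N on the lid, 20 N for 35 N).
- roller3 (a point): Centre of the black roller (22 mm across, 20 mm wide, turns freely) at the tip of clamp lever 3, where it is pushed straight down. The thin steel lever runs 60 mm level round the pot from its pivot (on the bracket, 47 mm above the rim); its y axis points along the lever from pivot to roller, x away from the pot. It starts 22 to 29 degrees above level and ends near level.
- plunger3: Plunger of clamp 3 with its sprung rubber foot, upright under the lever's pivot; origin on its axis near the foot. All four: once a foot bears, its force grows about 9 N per mm of foot travel, 2.1 N per mm of roller travel. Tightening a pair takes up to about 8 N off the other pair.
- roller4 (a point): Centre of the black roller (22 mm across, 20 mm wide, turns freely) at the tip of clamp lever 4, where it is pushed straight down. The thin steel lever runs 60 mm level round the pot from its pivot (on the bracket, 47 mm above the rim); its y axis points along the lever from pivot to roller, x away from the pot. It starts 22 to 29 degrees above level and ends near level.
- plunger4: Plunger of clamp 4 with its sprung rubber foot, upright under the lever's pivot; origin on its axis near the foot. All four: each foot starts 0.1 to 5.5 mm clear of the lid (its own setting, not shown by lever angle or plunger height), so when it begins to bear must be felt.
- ramekin: White ceramic ramekin, 72 mm wide, 42 mm tall, on the cooker top between the control knobs; origin under its centre. Leave alone.
- clip: Black silicone pot holder clip, 85 x 52 x 25 mm, on the cooker top behind, between the burners; origin under its centre. Leave alone.
- skimmer: Steel skimmer, 330 mm long, flat on the worktop right of the cooker; origin on its handle. Leave alone.
- salt_jar: Salt jar with steel cap, 64 mm wide, 85 mm tall, on the worktop left of the cooker; origin under its centre. Leave alone.
- pepper_mill: Dark wooden pepper mill, 52 mm wide, 135 mm tall, on the worktop left of the cooker; origin under its centre. Leave alone.

How it is judged (in metres and radians):
On the way, in this order (a step that is already met when the one before it is completed fails the run):
1. first round: all four feet bear on the lid, each with more than 4 N (contact force between each of plunger1, plunger2, plunger3, plunger4 and lid above 4 N), for 0.2 s.
2. second round: all four feet press the lid with more than 20 N (contact force between each of plunger1, plunger2, plunger3, plunger4 and lid above 20 N), for 0.2 s.
At the end, for the whole second after the job is handed in: Each of the four feet presses the lid with 20 to 48 N, the lid is level within 0.012 rad (2 mm across the clamps) and at rest, and the levers are released (all of step 2 and contact force between each of plunger1, plunger2, plunger3, plunger4 and lid below 48 N and angle between lid's own z axis and vertical below 0.012 rad and linear speed of lid below 0.01 m/s); the robot touches nothing.
It fails at once if a clamp presses the lid with more than 52 N (contact force between any of plunger1, plunger2, plunger3, plunger4 and lid above 52 N).
It fails at once if a clamp is driven beyond 27 N while another one is still slack (under 1 N) ((contact force between plunger1 and lid above 27 N and contact force between any of plunger2, plunger3, plunger4 and lid below 1 N) or (contact force between plunger2 and lid above 27 N and contact force between any of plunger1, plunger3, plunger4 and lid below 1 N) or (contact force between plunger3 and lid above 27 N and contact force between any of plunger1, plunger2, plunger4 and lid below 1 N) or (contact force between plunger4 and lid above 27 N and contact force between any of plunger1, plunger2, plunger3 and lid below 1 N)).
It fails at once if not crosswise: two neighbouring clamps bear (over 7 N) while the other two are slack (under 1 N), or are snug (over 30 N) while the other two are under 17 N ((contact force between each of plunger1, plunger2 and lid above 7 N and contact force between each of plunger3, plunger4 and lid below 1 N) or (contact force between each of plunger1, plunger2 and lid above 30 N and contact force between each of plunger3, plunger4 and lid below 17 N) or (contact force between each of plunger2, plunger3 and lid above 7 N and contact force between each of plunger1, plunger4 and lid below 1 N) or (contact force between each of plunger2, plunger3 and lid above 30 N and contact force between each of plunger1, plunger4 and lid below 17 N) or (contact force between each of plunger3, plunger4 and lid above 7 N and contact force between each of plunger1, plunger2 and lid below 1 N) or (contact force between each of plunger3, plunger4 and lid above 30 N and contact force between each of plunger1, plunger2 and lid below 17 N) or (contact force between each of plunger4, plunger1 and lid above 7 N and contact force between each of plunger2, plunger3 and lid below 1 N) or (contact force between each of plunger4, plunger1 and lid above 30 N and contact force between each of plunger2, plunger3 and lid below 17 N)).
It fails at once if the robot presses on the lid with more than 8 N (contact force between any of the fingers, the arm and lid above 8 N).
It fails at once if a bystander is moved by more than 30 mm (distance of any of ramekin, clip, skimmer, salt_jar, pepper_mill from where it was at the start of the episode above 0.03 m).
It also fails if it takes over 72 s, if anything falls off the work surface, if the arm or the gripper's body presses on something with over 40 N, if the wrist force passes 120 N, or if a joint passes its speed limit or range.

## Working session

There is one attempt and no reset: what is moved stays moved. The work goes in short steps, Python scripts to look and compute and a tool call to move; the robot and the scene stay as the last step left them, time stands still between calls to the robot, and variables do not carry over. Pictures are saved under pics/ and viewed, and the job is handed in when it is done.

Besides the shell and the picture viewer there is one more tool, called after "Emit:" by a JSON object that holds its "api" and its "payload", one argument or row to a line. step_arm: Moves the arm, as the interface text tells. Shifts and turns lie within -1 to 1; 1 stands for 2 cm of shift or 4 degrees of turn. Its arguments: {"type":"object","properties":{"moves":{"type":"array"}},"required":["moves"]}

```bash
ls; mkdir -p pics
python3 - <<'E'
from plant import *
import cv2
o=get_obs();print(o)
for n in ("side","top","wrist"):
    c=get_calibration(n);print(n,c)
    cv2.imwrite(f"pics/{n}0.png",cv2.cvtColor(capture(n),cv2.COLOR_RGB2BGR))
E
```

```text
pics
{'time': 0.0, 'joint_positions': array([-1.31798845e+00,  3.42716033e-01,  1.52500125e+00, -2.45990666e-05,
        1.27538269e+00, -1.45997841e-01]), 'dq': array([-7.66830413e-04, -1.10257090e-03, -9.72724533e-05,  1.49250038e-03,
       -7.22743082e-04, -1.94991391e-04]), 'tau': array([ 8.18914286e-04, -4.31237590e+01, -2.44215095e+01,  7.18236342e-02,
        5.59822388e-02, -1.62210345e-04]), 'tool_pos': array([ 203.78138419, -483.40689927,  226.05393114]), 'tcp_rot': array([-3.14009795e+00, -1.96012011e-04,  3.98812753e-01]), 'contact_force': array([-0.56087461,  1.03443258, -0.90923296]), 'moment': array([-0.02551748, -0.01363702,  0.06709152]), 'grip_width': 91.69493217182433}
side {'mtx': array([[522.8448272 ,   0.        , 313.88469157],
       [  0.        , 522.8448272 , 245.40090642],
       [  0.        ,   0.        ,   1.        ]]), 'eye': array([ 419.87333835,  848.74126088, 1105.41618916]), 'orientation': array([-2.41880134, -0.01664839, -2.96945231])}
top {'mtx': array([[553.31256457,   0.        , 319.47375105],
       [  0.        , 553.31256457, 240.97744   ],
       [  0.        ,   0.        ,   1.        ]]), 'eye': array([ 310.68392527,   20.10113902, 1689.09373754]), 'orientation': array([-2.98337943,  0.00517497, -1.56790426])}
wrist {'mtx': array([[386.83893536,   0.        , 318.62692368],
       [  0.        , 386.83893536, 233.45439801],
       [  0.        ,   0.        ,   1.        ]]), 'mount': array([[-3.89958128e-04, -9.62923096e-01, -2.69775756e-01,
         7.23853357e+01],
       [ 9.99999839e-01, -2.64006680e-04, -5.03158389e-04,
         3.88607792e-01],
       [ 4.13280232e-04, -2.69775909e-01,  9.62923044e-01,
        -1.58102144e+02],
       [ 0.00000000e+00,  0.00000000e+00,  0.00000000e+00,
         1.00000000e+00]])}
```

View pics/side0.png

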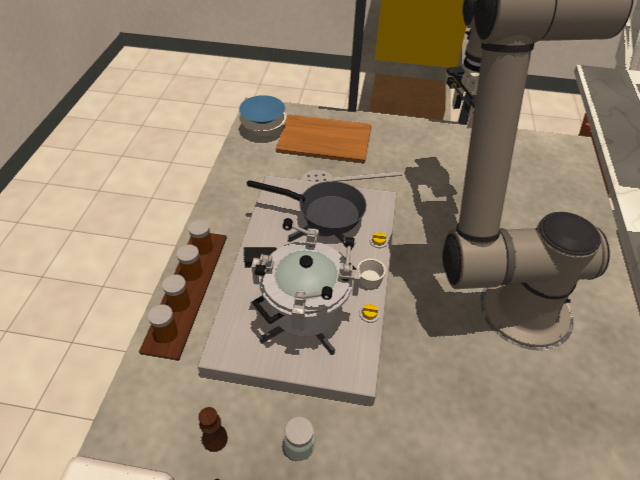

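View pics/top0.png

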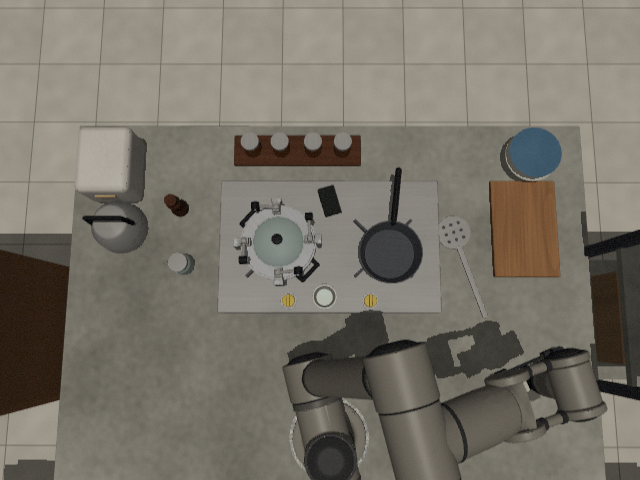

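View pics/wrist0.png

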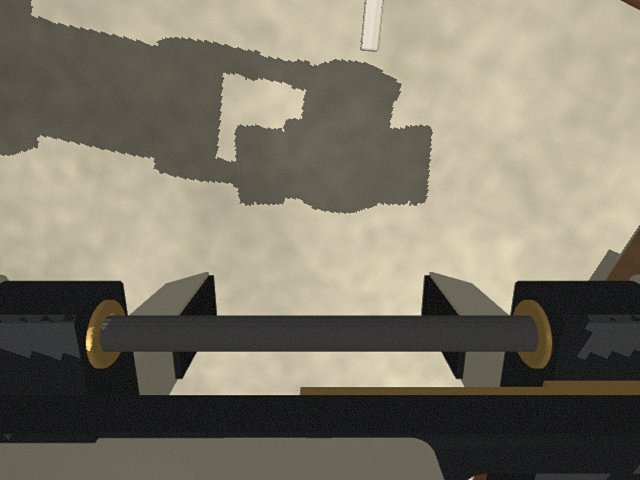

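```bash
cat > h.py <<'E'
from plant import *
import cv2, numpy as np
from scipy.spatial.transform import Rotation as R
def cam(n,o=None):
    c=get_calibration(n)
    if n=="wrist":
        o=o or get_obs(); T=np.eye(4); T[:3,:3]=R.from_euler('xyz',o['tcp_rot']).as_matrix(); T[:3,3]=o['tool_pos']
        M=T@c['mount']; return c['mtx'],M[:3,:3],M[:3,3]
    return c['mtx'],R.from_euler('xyz',c['orientation']).as_matrix(),np.array(c['eye'])
def ray(C,uv):
    K,Rm,e=C; d=Rm@np.linalg.inv(K)@np.array([uv[0],uv[1],1.]); return e,d/np.linalg.norm(d)
def plane(C,uv,z):
    e,d=ray(C,uv); return e+d*(z-e[2])/d[2]
def tri(obs):
    A=np.zeros((3,3));b=np.zeros(3);L=[ray(*o) for o in obs]
    for e,d in L:
        P=np.eye(3)-np.outer(d,d);A+=P;b+=P@e
    p=np.linalg.solve(A,b); return p,[np.linalg.norm((np.eye(3)-np.outer(d,d))@(p-e)) for e,d in L]
def proj(C,p):
    K,Rm,e=C; q=K@(Rm.T@(np.array(p)-e)); return q[:2]/q[2]
E
python3 - <<'E'
from h import *
for n,(x,y,w,h) in {"side":(230,200,160,160),"top":(210,180,130,130)}.items():
    im=cv2.imread(f"pics/{n}0.png")[y:y+h,x:x+w]; f=600/h
    cv2.imwrite(f"pics/{n}0z.png",cv2.resize(im,None,fx=f,fy=f,interpolation=cv2.INTER_CUBIC)); print(n,f)
E
```

```text
side 3.75
top 4.615384615384615
```

View pics/side0z.png

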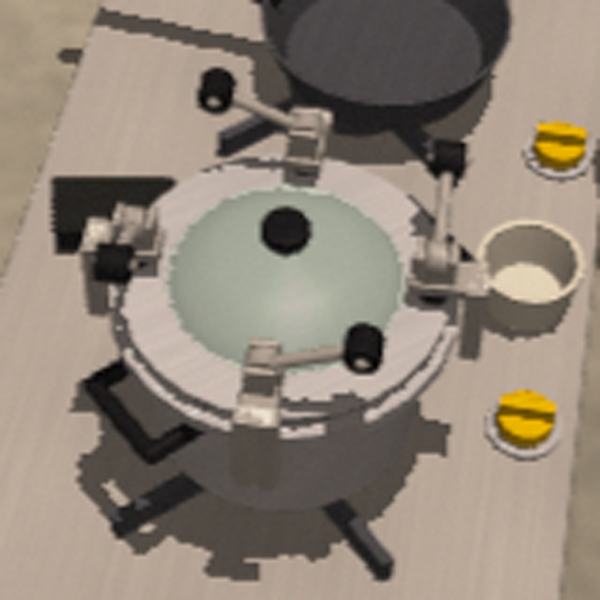

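View pics/top0z.png

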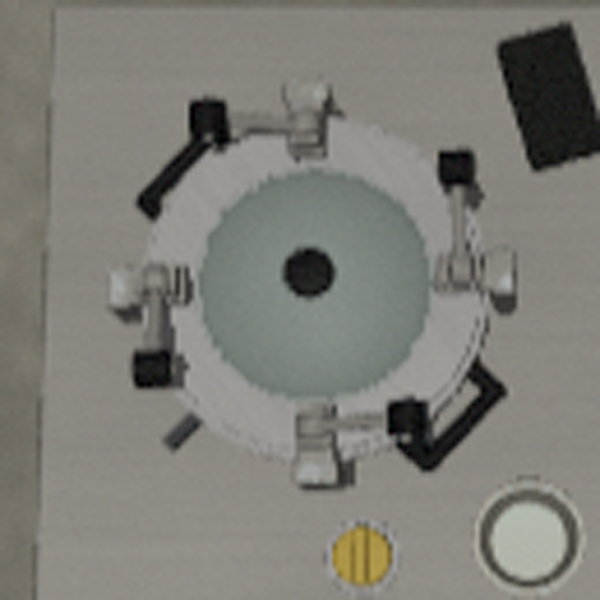

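Run:
```python
from h import *
S=cam("side");T=cam("top")
s=lambda u,v:(230+u/3.75-.4,200+v/3.75-.4)
t=lambda u,v:(210+u/4.615-.4,180+v/4.615-.4)
P={"A":((112,263),(209,120)),"B":((362,348),(153,368)),"C":((447,155),(407,417)),"D":((215,88),(456,167)),
 "knob":((286,228),(309,272))}
for k,(a,b) in P.items():
    p,r=tri([(S,s(*a)),(T,t(*b))]);print(k,p.round(1),np.round(r,1))
```

```text
A [632.7 199.1 260.8] [0.1 0.1]
B [489.3 228.2 257.1] [0.9 0.9]
C [461.9  84.2 259.6] [0.6 0.6]
D [605.   57.5 260.5] [0.7 0.7]
knob [546.7 142.  242.9] [1. 1.]
```

Emit:
{"api": "step_arm", "payload": {
  "moves": [0,0,-0.9,0,0,0.95,1,0,0,-0.9,0,0,0.95,1,0,0,-0.9,0,0,0.95,1,0,0,-0.9,0,0,0.95,1,0,0,-0.9,0,0,0.95,1,0,0,-0.9,0,0,0.95,1,0,0,0,0,0,0,1,0,0,0,0,0,0,1]
}}

```text
time: 0.82
tool_pos: [203.4, -481.9, 334.9]
tcp_rot: [-3.131, 0.003, -0.017]
contact_force: [0.1, 0.5, -0.4]
grip_width: 43.0
```

Emit:
{"api": "step_arm", "payload": {
  "moves": [0.63,-1,0,0,0,0,1,0.63,-1,0,0,0,0,1,0.63,-1,0,0,0,0,1,0.63,-1,0,0,0,0,1,0.63,-1,0,0,0,0,1,0.63,-1,0,0,0,0,1,0.63,-1,0,0,0,0,1,0.63,-1,0,0,0,0,1]
}}

```text
time: 1.48
tool_pos: [305.7, -317.1, 325.2]
tcp_rot: [-3.117, 0.011, -0.011]
contact_force: [0.4, -0.1, 0.4]
grip_width: 0.2
```

Emit:
{"api": "step_arm", "payload": {
  "moves": [0.63,-1,0,0,0,0,1,0.63,-1,0,0,0,0,1,0.63,-1,0,0,0,0,1,0.63,-1,0,0,0,0,1,0.63,-1,0,0,0,0,1,0.63,-1,0,0,0,0,1,0.63,-1,0,0,0,0,1,0.63,-1,0,0,0,0,1]
}}

```text
time: 2.15
tool_pos: [407.8, -145.9, 317.9]
tcp_rot: [-3.105, 0.024, 0.003]
contact_force: [0.1, -0.7, 0.2]
grip_width: -0.0
```

Emit:
{"api": "step_arm", "payload": {
  "moves": [0.63,-1,0,0,0,0,1,0.63,-1,0,0,0,0,1,0.63,-1,0,0,0,0,1,0.63,-1,0,0,0,0,1,0.63,-1,0,0,0,0,1,0.63,-1,0,0,0,0,1,0.63,-1,0,0,0,0,1,0,0,0,0,0,0,1]
}}

```text
time: 2.82
tool_pos: [495.5, 7.2, 309.5]
tcp_rot: [-3.098, 0.04, 0.02]
contact_force: [-0.6, 1.0, 0.3]
grip_width: 0.7
```

Emit:
{"api": "step_arm", "payload": {
  "moves": [0.32,-0.97,-0.15,-0.2,0.19,0.1,1,0.32,-0.97,-0.15,-0.2,0.19,0.1,1,0.32,-0.97,-0.15,-0.2,0.19,0.1,1,0.32,-0.97,-0.15,0,0,0,1,0.32,-0.97,-0.15,0,0,0,1,0.32,-0.97,-0.15,0,0,0,1,0.32,-0.97,-0.15,0,0,0,1,0,0,0,0,0,0,1]
}}

```text
time: 3.48
tool_pos: [537.0, 146.6, 320.4]
tcp_rot: [3.139, 0.018, 0.009]
contact_force: [0.2, -0.9, -1.0]
grip_width: 0.2
```

Run:
```python
from h import *
o=get_obs();print(o['tool_pos'],o['tcp_rot'],o['joint_positions'].round(2))
np.save("w1.npy",np.r_[o['tool_pos'],o['tcp_rot']])
cv2.imwrite("pics/w1.png",cv2.cvtColor(capture("wrist"),cv2.COLOR_RGB2BGR))
```

```text
[536.97804678 146.58086227 320.40250018] [3.13915422 0.01828856 0.00856141] [ 0.13  0.36  1.24 -0.    1.56  1.69]
```

View pics/w1.png

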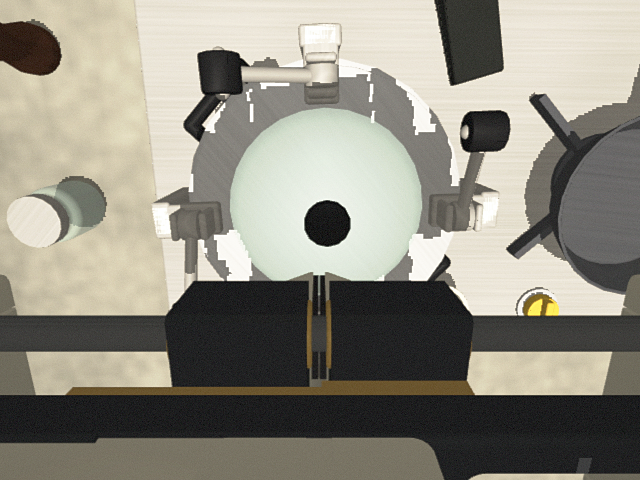

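Run:
```python
from h import *
w=np.load("w1.npy");W=cam("wrist",dict(tool_pos=w[:3],tcp_rot=w[3:]));S=cam("side");T=cam("top")
s=lambda u,v:(230+u/3.75-.4,200+v/3.75-.4)
t=lambda u,v:(210+u/4.615-.4,180+v/4.615-.4)
for k,a,b,c in (("A",(112,263),(209,120),(220,73)),("D",(215,88),(456,167),(484,131)),("knob",(286,228),(309,272),(327,223))):
    p,r=tri([(S,s(*a)),(T,t(*b)),(W,c)]);print(k,p.round(1),np.round(r,1), tri([(S,s(*a)),(W,c)])[0].round(1))
```

```text
A [633.3 198.7 260. ] [0.5 0.6 0.9] [633.5 198.3 259.6]
D [605.4  57.2 260.2] [1.  0.5 0.7] [605.4  55.7 258.1]
knob [547.4 141.3 241.3] [1.6 1.  1.2] [547.  140.3 239.7]
```

Emit:
{"api": "step_arm", "payload": {
  "moves": [0.96,-0.55,0,0,0.2,0.1,1,0.96,-0.55,0,0,0,0,1,0.96,-0.55,0,0,0,0,1,0.96,-0.55,0,0,0,0,1,0.96,-0.55,0.3,0,0,0,1,0,0,0.5,0,0,0,1,0,0,0.5,0,0,0,1,0,0,0,0,0,0,1]
}}

```text
time: 4.2
tool_pos: [632.5, 191.5, 283.3]
tcp_rot: [3.131, 0.018, 0.002]
contact_force: [0.1, -0.2, -1.0]
grip_width: 0.5
```

Emit:
{"api": "step_arm", "payload": {
  "moves": [0.05,-0.5,0,0.15,0.26,0,1,0,0,0.2,0,0,0,1]
}}

```text
time: 4.37
tool_pos: [632.5, 198.8, 277.9]
tcp_rot: [3.14, 0.003, 0.001]
contact_force: [-0.2, 0.4, -0.2]
grip_width: 0.5
```

Emit:
{"api": "step_arm", "payload": {
  "moves": [0,0,0.1,0,0,0,1,0,0,0.1,0,0,0,1]
}}

```text
time: 4.53
tool_pos: [631.4, 196.5, 273.4]
tcp_rot: [3.138, 0.005, 0.0]
contact_force: [-1.0, 0.4, -0.3]
grip_width: 0.6
```

Emit:
{"api": "step_arm", "payload": {
  "moves": [0,0,0.1,0,0,0,1,0,0,0.1,0,0,0,1]
}}

```text
time: 4.7
tool_pos: [631.5, 195.3, 271.6]
tcp_rot: [3.138, 0.002, -0.0]
contact_force: [-1.6, 0.4, 13.1]
grip_width: 0.8
```

Emit:
{"api": "step_arm", "payload": {
  "moves": [0.05,-0.2,0.1,0,0,0,1,0.05,-0.1,0.1,0,0,0,1]
}}

```text
time: 4.87
tool_pos: [632.2, 200.2, 271.8]
tcp_rot: [3.138, 0.0, -0.001]
contact_force: [-6.8, -0.6, 8.1]
grip_width: 0.7
```

Emit:
{"api": "step_arm", "payload": {
  "moves": [0.05,-0.05,0.1,0,0,0,1,0,0,0.1,0,0,0,1]
}}

```text
time: 5.03
tool_pos: [631.8, 201.1, 271.8]
tcp_rot: [3.139, -0.001, -0.0]
contact_force: [-2.2, -1.0, 6.4]
grip_width: 0.4
```

Emit:
{"api": "step_arm", "payload": {
  "moves": [0,0,0.2,0,0,0,1,0,0,0.2,0,0,0,1]
}}

```text
time: 5.2
tool_pos: [632.1, 201.5, 270.1]
tcp_rot: [3.141, -0.009, 0.001]
contact_force: [-4.6, 0.9, 13.2]
grip_width: 0.4
```

Emit:
{"api": "step_arm", "payload": {
  "moves": [0,0,0.25,0,0,0,1]
}}

```text
time: 5.28
tool_pos: [632.1, 201.7, 268.8]
tcp_rot: [-3.141, -0.013, 0.001]
contact_force: [-5.2, 0.6, 13.1]
grip_width: 0.5
```

Emit:
{"api": "step_arm", "payload": {
  "moves": [0,0,0.25,0,0,0,1]
}}

```text
time: 5.37
tool_pos: [632.1, 201.8, 267.2]
tcp_rot: [-3.139, -0.017, 0.001]
contact_force: [-4.8, 0.3, 13.5]
grip_width: 0.5
```

Emit:
{"api": "step_arm", "payload": {
  "moves": [-0.05,0,0.25,0,-0.1,0,1]
}}

```text
time: 5.45
tool_pos: [631.6, 201.9, 265.8]
tcp_rot: [-3.138, -0.015, 0.002]
contact_force: [-0.1, 0.5, 12.3]
grip_width: 0.5
```

Emit:
{"api": "step_arm", "payload": {
  "moves": [-0.05,0,0.25,0,-0.1,0,1]
}}

```text
time: 5.53
tool_pos: [631.6, 202.0, 264.5]
tcp_rot: [-3.137, -0.015, 0.002]
contact_force: [-0.9, 0.3, 12.1]
grip_width: 0.1
```

Emit:
{"api": "step_arm", "payload": {
  "moves": [0,0,0.25,0,-0.1,0,1]
}}

```text
time: 5.62
tool_pos: [632.1, 202.1, 263.2]
tcp_rot: [-3.136, -0.013, 0.002]
contact_force: [-5.6, 0.3, 13.4]
grip_width: 0.6
```

Emit:
{"api": "step_arm", "payload": {
  "moves": [0,0,0.25,0,-0.1,0,1]
}}

```text
time: 5.7
tool_pos: [632.1, 202.2, 261.6]
tcp_rot: [-3.134, -0.01, 0.003]
contact_force: [-5.5, 0.2, 12.8]
grip_width: 0.5
```

Emit:
{"api": "step_arm", "payload": {
  "moves": [-0.05,0,0.25,-0.05,-0.1,0,1]
}}

```text
time: 5.78
tool_pos: [631.6, 202.2, 260.0]
tcp_rot: [-3.137, -0.008, 0.003]
contact_force: [0.1, 0.6, 11.9]
grip_width: 0.5
```

Emit:
{"api": "step_arm", "payload": {
  "moves": [-0.05,0,0.25,-0.05,-0.1,0,1]
}}

```text
time: 5.87
tool_pos: [631.6, 202.3, 258.5]
tcp_rot: [-3.139, -0.007, 0.003]
contact_force: [-0.5, -0.6, 12.1]
grip_width: 0.7
```

Emit:
{"api": "step_arm", "payload": {
  "moves": [-0.05,0,0.25,-0.05,-0.1,0,1]
}}

```text
time: 5.95
tool_pos: [631.7, 202.4, 257.1]
tcp_rot: [-3.141, -0.006, 0.003]
contact_force: [-0.5, 0.9, 11.7]
grip_width: 0.6
```

Emit:
{"api": "step_arm", "payload": {
  "moves": [-0.05,0,0.25,-0.05,-0.1,0,1]
}}

```text
time: 6.03
tool_pos: [631.8, 202.4, 255.6]
tcp_rot: [3.14, -0.005, 0.003]
contact_force: [-2.6, -0.4, 12.1]
grip_width: 0.5
```

Emit:
{"api": "step_arm", "payload": {
  "moves": [-0.05,0,0.25,0,-0.05,0,1]
}}

```text
time: 6.12
tool_pos: [631.7, 202.6, 254.0]
tcp_rot: [3.141, -0.008, 0.003]
contact_force: [-1.5, 1.0, 12.3]
grip_width: 0.8
```

Emit:
{"api": "step_arm", "payload": {
  "moves": [-0.05,0,0.25,0,-0.05,0,1]
}}

```text
time: 6.2
tool_pos: [631.8, 202.6, 252.5]
tcp_rot: [-3.141, -0.01, 0.003]
contact_force: [-0.4, 0.2, 12.4]
grip_width: 0.3
```

Emit:
{"api": "step_arm", "payload": {
  "moves": [-0.05,0,0.25,0,-0.05,0,1]
}}

```text
time: 6.28
tool_pos: [631.8, 202.7, 250.9]
tcp_rot: [-3.14, -0.013, 0.003]
contact_force: [-1.5, -0.1, 12.0]
grip_width: 0.1
```

Emit:
{"api": "step_arm", "payload": {
  "moves": [-0.05,0,0.25,0,-0.05,0,1]
}}

```text
time: 6.37
tool_pos: [631.8, 202.7, 249.3]
tcp_rot: [-3.139, -0.015, 0.003]
contact_force: [-1.9, -0.2, 11.7]
grip_width: 0.2
```

Emit:
{"api": "step_arm", "payload": {
  "moves": [-0.05,0,0.25,0,-0.05,0,1]
}}

```text
time: 6.45
tool_pos: [631.8, 202.7, 247.8]
tcp_rot: [-3.137, -0.018, 0.004]
contact_force: [-1.8, -0.3, 13.3]
grip_width: 0.5
```

Emit:
{"api": "step_arm", "payload": {
  "moves": [-0.05,0,0.25,-0.05,-0.1,0,1]
}}

```text
time: 6.53
tool_pos: [631.8, 202.5, 246.6]
tcp_rot: [-3.14, -0.017, 0.004]
contact_force: [-2.4, -0.2, 13.5]
grip_width: 0.3
```

Emit:
{"api": "step_arm", "payload": {
  "moves": [-0.05,0,0.25,-0.05,-0.1,0,1]
}}

```text
time: 6.62
tool_pos: [631.8, 202.4, 245.4]
tcp_rot: [3.141, -0.016, 0.004]
contact_force: [-2.0, -0.7, 14.5]
grip_width: 0.2
```

Emit:
{"api": "step_arm", "payload": {
  "moves": [-0.05,0,0.25,-0.05,-0.1,0,1]
}}

```text
time: 6.7
tool_pos: [631.9, 202.2, 244.3]
tcp_rot: [3.138, -0.016, 0.003]
contact_force: [-2.3, -0.8, 14.0]
grip_width: 0.5
```

Emit:
{"api": "step_arm", "payload": {
  "moves": [-0.05,0,0.25,-0.05,-0.1,0,1]
}}

```text
time: 6.78
tool_pos: [631.9, 201.9, 243.3]
tcp_rot: [3.135, -0.015, 0.003]
contact_force: [-1.3, -0.5, 14.9]
grip_width: 0.4
```

Emit:
{"api": "step_arm", "payload": {
  "moves": [-0.05,0,0.25,-0.05,-0.1,0,1]
}}

```text
time: 6.87
tool_pos: [632.0, 201.4, 242.4]
tcp_rot: [3.132, -0.014, 0.003]
contact_force: [-3.5, -3.1, 15.5]
grip_width: 0.1
```

Emit:
{"api": "step_arm", "payload": {
  "moves": [0,0,-0.6,0.14,-0.2,0,1,0,0,-1,0,0,0,1,-0.5,0.35,-1,0,0,0,1,-1,0.7,-0.3,0,0,0,1,-1,0.7,0,0,0,0,1,-1,0.7,0,0,0,0,1,-1,0.7,0,0,0,0,1,-1,0.7,0,0,0,0,1]
}}

```text
time: 7.53
tool_pos: [520.3, 120.6, 304.5]
tcp_rot: [3.141, -0.006, 0.006]
contact_force: [0.5, -0.0, 0.6]
grip_width: 0.4
```

Emit:
{"api": "step_arm", "payload": {
  "moves": [-1,0.7,0,0,0,0,1,-1,0.7,0,0,0,0,1,-1,0.7,0,0,0,0,1,0,0,0,0,0,0,1]
}}

```text
time: 7.87
tool_pos: [453.8, 73.8, 305.7]
tcp_rot: [3.139, -0.008, 0.005]
contact_force: [1.4, 0.5, 0.3]
grip_width: 0.5
```

Emit:
{"api": "step_arm", "payload": {
  "moves": [0.3,-0.25,0.5,0,-0.1,0.07,1,0.15,-0.1,0.5,0,0,0,1,0,0,0.3,0,0,0,1,0,0,0,0,0,0,1]
}}

```text
time: 8.2
tool_pos: [464.9, 81.2, 278.2]
tcp_rot: [3.14, -0.004, -0.002]
contact_force: [-0.3, 0.4, 0.2]
grip_width: 0.5
```

Emit:
{"api": "step_arm", "payload": {
  "moves": [-0.1,0,0.2,0,-0.05,0,1,-0.05,0,0.2,0,0,0,1]
}}

```text
time: 8.37
tool_pos: [462.8, 82.0, 268.6]
tcp_rot: [3.14, 0.001, -0.001]
contact_force: [-0.2, -0.4, 0.2]
grip_width: 0.4
```

Emit:
{"api": "step_arm", "payload": {
  "moves": [0,0,0.25,0,0,0,1]
}}

```text
time: 8.45
tool_pos: [463.2, 82.2, 263.9]
tcp_rot: [3.139, 0.001, -0.0]
contact_force: [-3.7, -0.6, 13.3]
grip_width: 0.4
```

Emit:
{"api": "step_arm", "payload": {
  "moves": [0,0,0.25,0,0,0,1]
}}

```text
time: 8.53
tool_pos: [463.3, 82.3, 259.6]
tcp_rot: [3.139, -0.0, 0.0]
contact_force: [-4.9, -2.0, 13.3]
grip_width: 0.4
```

Emit:
{"api": "step_arm", "payload": {
  "moves": [0,0,0.25,0,0,0,1]
}}

```text
time: 8.62
tool_pos: [463.3, 82.3, 255.6]
tcp_rot: [3.139, -0.001, 0.001]
contact_force: [-5.3, 0.1, 13.2]
grip_width: 0.2
```

Emit:
{"api": "step_arm", "payload": {
  "moves": [-0.05,0,0.17,0,0,0,1]
}}

```text
time: 8.7
tool_pos: [462.9, 82.5, 253.2]
tcp_rot: [3.139, -0.004, 0.001]
contact_force: [-0.7, 0.8, 13.9]
grip_width: 0.6
```

Emit:
{"api": "step_arm", "payload": {
  "moves": [-0.05,0,0.17,0,0,0,1]
}}

```text
time: 8.78
tool_pos: [462.9, 82.8, 251.5]
tcp_rot: [3.139, -0.008, 0.002]
contact_force: [-1.0, 0.6, 15.1]
grip_width: 0.4
```

Emit:
{"api": "step_arm", "payload": {
  "moves": [-0.05,0,0.17,0,0,0,1]
}}

```text
time: 8.87
tool_pos: [463.1, 83.1, 249.9]
tcp_rot: [3.139, -0.012, 0.002]
contact_force: [-3.0, 1.6, 14.8]
grip_width: 0.7
```

Emit:
{"api": "step_arm", "payload": {
  "moves": [-0.1,0.05,0.17,0,-0.1,0,1]
}}

```text
time: 8.95
tool_pos: [462.7, 82.9, 248.7]
tcp_rot: [3.141, -0.012, 0.002]
contact_force: [0.5, 3.1, 16.2]
grip_width: 0.6
```

Emit:
{"api": "step_arm", "payload": {
  "moves": [-0.05,0.05,0.17,0,-0.1,0,1]
}}

```text
time: 9.03
tool_pos: [463.1, 82.6, 247.6]
tcp_rot: [-3.141, -0.01, 0.003]
contact_force: [-3.5, 2.6, 16.8]
grip_width: 0.3
```

Emit:
{"api": "step_arm", "payload": {
  "moves": [0,0,-0.6,0,-0.14,0.05,1,0,0,-1,0,0,0,1,0.1,-0.5,-1,0,0,0,1,0.18,-1,-0.2,0,0,0,1,0.18,-1,0,0,0,0,1,0.18,-1,0,0,0,0,1,0.18,-1,0,0,0,0,1,0.18,-1,0,0,0,0,1]
}}

```text
time: 9.7
tool_pos: [484.7, 194.8, 306.0]
tcp_rot: [3.142, -0.003, -0.005]
contact_force: [-0.3, -1.1, -0.8]
grip_width: 0.6
```

Emit:
{"api": "step_arm", "payload": {
  "moves": [0.18,-1,0,0,0,0,1,0.15,-0.7,0,0,0,0,1,0,0,0,0,0,0,1]
}}

```text
time: 9.95
tool_pos: [491.9, 234.2, 304.4]
tcp_rot: [-3.141, -0.002, -0.001]
contact_force: [-0.7, 0.4, 0.5]
grip_width: 0.3
```

Target (486,228): x −6, y −6; down.

Emit:
{"api": "step_arm", "payload": {
  "moves": [-0.25,0.15,0.5,0,0,0,1,-0.1,0.1,0.4,0,0,0,1,0,0,0.2,0,0,0,1,0,0,0,0,0,0,1]
}}

```text
time: 10.28
tool_pos: [484.5, 229.1, 279.8]
tcp_rot: [3.141, -0.001, 0.001]
contact_force: [0.0, 0.2, -0.1]
grip_width: 0.2
```

Emit:
{"api": "step_arm", "payload": {
  "moves": [0,0,0.17,0,0,0,1]
}}

```text
time: 10.37
tool_pos: [484.8, 228.7, 276.7]
tcp_rot: [3.141, -0.002, 0.0]
contact_force: [-0.3, -0.3, -0.1]
grip_width: 0.5
```

Emit:
{"api": "step_arm", "payload": {
  "moves": [0,0,0.15,0,0,0,1]
}}

```text
time: 10.45
tool_pos: [484.9, 228.3, 273.5]
tcp_rot: [3.141, -0.002, -0.0]
contact_force: [-0.0, 0.2, -0.3]
grip_width: 0.4
```

Emit:
{"api": "step_arm", "payload": {
  "moves": [0,0,0.15,0,0,0,1]
}}

```text
time: 10.53
tool_pos: [485.2, 228.0, 270.6]
tcp_rot: [3.142, -0.002, -0.001]
contact_force: [-0.3, -0.3, -0.3]
grip_width: 0.4
```

Emit:
{"api": "step_arm", "payload": {
  "moves": [0,0,0.15,0,0,0,1]
}}

```text
time: 10.62
tool_pos: [485.4, 227.9, 267.5]
tcp_rot: [-3.142, -0.003, -0.001]
contact_force: [-1.3, -0.6, 7.6]
grip_width: 0.2
```

Emit:
{"api": "step_arm", "payload": {
  "moves": [0,0,0.15,0,0,0,1]
}}

```text
time: 10.7
tool_pos: [486.4, 228.0, 265.8]
tcp_rot: [-3.141, -0.006, -0.001]
contact_force: [-1.0, -0.3, 13.3]
grip_width: 0.6
```

Emit:
{"api": "step_arm", "payload": {
  "moves": [0,0,0.15,0,0,0,1]
}}

```text
time: 10.78
tool_pos: [487.6, 228.1, 264.7]
tcp_rot: [-3.139, -0.011, -0.002]
contact_force: [-0.5, -1.1, 12.6]
grip_width: 0.3
```

Emit:
{"api": "step_arm", "payload": {
  "moves": [-0.1,0,0.17,0,-0.1,0,1]
}}

```text
time: 10.87
tool_pos: [487.2, 228.2, 263.6]
tcp_rot: [-3.138, -0.01, -0.002]
contact_force: [0.8, -2.3, 12.6]
grip_width: 0.6
```

Emit:
{"api": "step_arm", "payload": {
  "moves": [-0.1,0,0.17,0,-0.1,0,1]
}}

```text
time: 10.95
tool_pos: [486.8, 228.1, 262.6]
tcp_rot: [-3.137, -0.009, -0.002]
contact_force: [-0.2, -2.2, 12.7]
grip_width: 0.2
```

Emit:
{"api": "step_arm", "payload": {
  "moves": [-0.1,0,0.17,0,-0.1,0,1]
}}

```text
time: 11.03
tool_pos: [486.4, 228.1, 261.7]
tcp_rot: [-3.136, -0.008, -0.002]
contact_force: [0.9, -1.4, 11.8]
grip_width: 0.5
```

Emit:
{"api": "step_arm", "payload": {
  "moves": [-0.1,0,0.17,0,-0.1,0,1]
}}

```text
time: 11.12
tool_pos: [486.0, 228.1, 260.8]
tcp_rot: [-3.135, -0.007, -0.002]
contact_force: [0.1, -2.1, 12.2]
grip_width: 0.5
```

Emit:
{"api": "step_arm", "payload": {
  "moves": [-0.1,0,0.17,0,-0.1,0,1]
}}

```text
time: 11.2
tool_pos: [485.7, 228.1, 259.9]
tcp_rot: [-3.134, -0.006, -0.003]
contact_force: [0.3, -1.5, 12.5]
grip_width: 0.2
```

Emit:
{"api": "step_arm", "payload": {
  "moves": [-0.08,0,0.2,-0.1,-0.1,0,1]
}}

```text
time: 11.28
tool_pos: [485.6, 228.0, 258.5]
tcp_rot: [-3.14, -0.005, -0.003]
contact_force: [-0.7, -1.4, 12.6]
grip_width: -0.0
```

Emit:
{"api": "step_arm", "payload": {
  "moves": [-0.08,0,0.2,-0.1,-0.1,0,1]
}}

```text
time: 11.37
tool_pos: [485.5, 228.0, 257.0]
tcp_rot: [3.137, -0.004, -0.003]
contact_force: [-0.6, -0.6, 12.5]
grip_width: 0.7
```

Emit:
{"api": "step_arm", "payload": {
  "moves": [-0.08,0,0.2,-0.1,-0.1,0,1]
}}

```text
time: 11.45
tool_pos: [485.3, 228.0, 255.5]
tcp_rot: [3.131, -0.003, -0.004]
contact_force: [-0.5, -0.8, 10.3]
grip_width: 0.2
```

Emit:
{"api": "step_arm", "payload": {
  "moves": [-0.08,0,0.2,-0.1,-0.1,0,1]
}}

```text
time: 11.53
tool_pos: [485.2, 228.0, 253.9]
tcp_rot: [3.125, -0.001, -0.004]
contact_force: [0.6, -1.1, 11.9]
grip_width: 0.2
```

Emit:
{"api": "step_arm", "payload": {
  "moves": [-0.08,0,0.2,-0.1,-0.1,0,1]
}}

```text
time: 11.62
tool_pos: [485.0, 228.0, 252.3]
tcp_rot: [3.119, -0.0, -0.005]
contact_force: [-0.0, -1.0, 11.7]
grip_width: 0.4
```

Emit:
{"api": "step_arm", "payload": {
  "moves": [-0.08,0,0.2,0.1,0,0,1]
}}

```text
time: 11.7
tool_pos: [484.9, 228.1, 250.5]
tcp_rot: [3.126, -0.005, -0.004]
contact_force: [0.3, -2.1, 10.6]
grip_width: 0.3
```

Emit:
{"api": "step_arm", "payload": {
  "moves": [-0.08,0,0.2,0.1,0,0,1]
}}

```text
time: 11.78
tool_pos: [484.8, 228.1, 248.8]
tcp_rot: [3.134, -0.011, -0.004]
contact_force: [0.2, -2.2, 11.2]
grip_width: 0.4
```

Emit:
{"api": "step_arm", "payload": {
  "moves": [-0.08,0,0.2,0.1,0,0,1]
}}

```text
time: 11.87
tool_pos: [484.6, 228.1, 247.0]
tcp_rot: [-3.141, -0.017, -0.004]
contact_force: [-0.9, -2.8, 11.9]
grip_width: 0.6
```

Emit:
{"api": "step_arm", "payload": {
  "moves": [-0.08,0,0.2,0,0,0,1]
}}

```text
time: 11.95
tool_pos: [484.6, 228.0, 245.4]
tcp_rot: [-3.139, -0.022, -0.005]
contact_force: [-0.1, -1.4, 12.9]
grip_width: 0.5
```

Emit:
{"api": "step_arm", "payload": {
  "moves": [-0.08,0,0.2,0,-0.15,0,1]
}}

```text
time: 12.03
tool_pos: [484.4, 228.0, 244.0]
tcp_rot: [-3.138, -0.018, -0.005]
contact_force: [-0.5, -1.3, 13.3]
grip_width: 0.1
```

Emit:
{"api": "step_arm", "payload": {
  "moves": [-0.08,0,0.2,0,-0.15,0,1]
}}

```text
time: 12.12
tool_pos: [484.5, 228.0, 242.6]
tcp_rot: [-3.137, -0.014, -0.005]
contact_force: [-1.1, -2.0, 13.3]
grip_width: 0.8
```

Emit:
{"api": "step_arm", "payload": {
  "moves": [-0.08,0,0.2,0,-0.15,0,1]
}}

```text
time: 12.2
tool_pos: [484.6, 228.1, 241.5]
tcp_rot: [-3.136, -0.01, -0.005]
contact_force: [-0.8, -1.9, 14.7]
grip_width: 0.4
```

Emit:
{"api": "step_arm", "payload": {
  "moves": [-0.08,0,0.2,0,-0.1,0,1]
}}

```text
time: 12.28
tool_pos: [484.8, 228.1, 240.3]
tcp_rot: [-3.134, -0.009, -0.005]
contact_force: [-0.6, -3.1, 15.7]
grip_width: 0.3
```

Emit:
{"api": "step_arm", "payload": {
  "moves": [-0.08,0,0.2,0,-0.1,0,1]
}}

```text
time: 12.37
tool_pos: [485.1, 228.1, 239.2]
tcp_rot: [-3.133, -0.009, -0.006]
contact_force: [-1.3, -1.8, 16.7]
grip_width: 0.6
```

Emit:
{"api": "step_arm", "payload": {
  "moves": [0,0,-0.6,-0.1,-0.12,-0.08,1,0,0,-1,0,0,0,1,0.35,0.5,-1,0,0,0,1,0.72,1,-0.4,0,0,0,1,0.72,1,0,0,0,0,1,0.72,1,0,0,0,0,1,0.72,1,0,0,0,0,1,0.72,1,0,0,0,0,1]
}}

```text
time: 13.03
tool_pos: [566.0, 117.7, 305.1]
tcp_rot: [-3.138, -0.007, 0.008]
contact_force: [0.4, 0.4, -0.9]
grip_width: 0.3
```

Emit:
{"api": "step_arm", "payload": {
  "moves": [0.72,1,0,0,0,0,1,0.72,1,0,0,0,0,1,0.6,0.9,0,0,0,0,1,0,0,0,0,0,0,1]
}}

```text
time: 13.37
tool_pos: [611.4, 52.7, 304.3]
tcp_rot: [-3.14, -0.009, 0.004]
contact_force: [-0.8, 0.0, 0.0]
grip_width: 0.8
```

Emit:
{"api": "step_arm", "payload": {
  "moves": [-0.1,-0.2,0.5,0,-0.12,0,1,-0.05,-0.05,0.4,0,0,0,1,0,0,0.2,0,0,0,1,0,0,0,0,0,0,1]
}}

```text
time: 13.7
tool_pos: [607.2, 59.1, 278.9]
tcp_rot: [-3.139, 0.002, 0.003]
contact_force: [-1.3, -0.6, 0.4]
grip_width: 0.4
```

Emit:
{"api": "step_arm", "payload": {
  "moves": [0,0,0.17,0,0,0,1]
}}

```text
time: 13.78
tool_pos: [606.9, 60.1, 275.6]
tcp_rot: [-3.138, 0.002, 0.004]
contact_force: [0.5, -0.3, -0.4]
grip_width: 0.4
```

Emit:
{"api": "step_arm", "payload": {
  "moves": [0,0,0.15,0,0,0,1]
}}

```text
time: 13.87
tool_pos: [606.4, 61.0, 272.3]
tcp_rot: [-3.138, 0.002, 0.005]
contact_force: [-0.1, 0.4, 0.3]
grip_width: 0.4
```

Emit:
{"api": "step_arm", "payload": {
  "moves": [0,0,0.15,0,0,0,1]
}}

```text
time: 13.95
tool_pos: [606.3, 61.6, 269.2]
tcp_rot: [-3.138, 0.002, 0.006]
contact_force: [0.2, 0.7, 0.5]
grip_width: 0.4
```

Emit:
{"api": "step_arm", "payload": {
  "moves": [0,0,0.15,0,0,0,1]
}}

```text
time: 14.03
tool_pos: [606.7, 61.9, 267.4]
tcp_rot: [-3.139, -0.001, 0.007]
contact_force: [-0.6, -1.2, 12.7]
grip_width: 0.6
```

Emit:
{"api": "step_arm", "payload": {
  "moves": [-0.03,0.05,0.22,0,-0.1,0,1]
}}

```text
time: 14.12
tool_pos: [607.3, 61.5, 265.6]
tcp_rot: [-3.138, -0.0, 0.007]
contact_force: [-0.5, 3.4, 13.8]
grip_width: 0.2
```

Emit:
{"api": "step_arm", "payload": {
  "moves": [-0.03,0.05,0.22,0,-0.1,0,1]
}}

```text
time: 14.2
tool_pos: [607.9, 61.4, 264.0]
tcp_rot: [-3.137, 0.001, 0.008]
contact_force: [-0.6, 3.1, 11.4]
grip_width: 0.5
```

Emit:
{"api": "step_arm", "payload": {
  "moves": [-0.03,0.05,0.22,0,-0.1,0,1]
}}

```text
time: 14.28
tool_pos: [608.6, 61.5, 262.5]
tcp_rot: [-3.136, 0.001, 0.009]
contact_force: [0.3, 2.3, 13.1]
grip_width: 0.3
```

Emit:
{"api": "step_arm", "payload": {
  "moves": [-0.03,0.05,0.22,0,-0.1,0,1]
}}

```text
time: 14.37
tool_pos: [609.2, 61.5, 261.0]
tcp_rot: [-3.134, 0.002, 0.01]
contact_force: [-0.0, 3.1, 12.8]
grip_width: 0.7
```

Emit:
{"api": "step_arm", "payload": {
  "moves": [-0.05,0.02,0.22,-0.05,-0.05,0,1]
}}

```text
time: 14.45
tool_pos: [609.6, 61.8, 259.6]
tcp_rot: [-3.137, -0.002, 0.01]
contact_force: [0.0, 0.1, 11.1]
grip_width: 0.3
```

Emit:
{"api": "step_arm", "payload": {
  "moves": [-0.05,0.02,0.22,-0.05,-0.05,0,1]
}}

```text
time: 14.53
tool_pos: [610.0, 61.8, 258.2]
tcp_rot: [-3.14, -0.005, 0.011]
contact_force: [-1.3, 0.6, 12.7]
grip_width: 0.6
```

Emit:
{"api": "step_arm", "payload": {
  "moves": [-0.05,0.02,0.22,-0.05,-0.05,0,1]
}}

```text
time: 14.62
tool_pos: [610.4, 61.8, 256.8]
tcp_rot: [3.139, -0.008, 0.011]
contact_force: [0.3, 1.3, 11.9]
grip_width: 0.2
```

Emit:
{"api": "step_arm", "payload": {
  "moves": [-0.05,0.02,0.22,-0.05,-0.05,0,1]
}}

```text
time: 14.7
tool_pos: [610.7, 61.8, 255.5]
tcp_rot: [3.136, -0.012, 0.011]
contact_force: [-0.7, 1.4, 12.0]
grip_width: 0.1
```

Emit:
{"api": "step_arm", "payload": {
  "moves": [-0.05,0.02,0.22,-0.05,-0.05,0,1]
}}

```text
time: 14.78
tool_pos: [611.1, 61.8, 254.0]
tcp_rot: [3.133, -0.015, 0.012]
contact_force: [-0.4, 1.1, 12.2]
grip_width: 0.5
```

Emit:
{"api": "step_arm", "payload": {
  "moves": [-0.08,0.02,0.22,0,-0.12,0.05,1]
}}

```text
time: 14.87
tool_pos: [611.0, 61.8, 252.7]
tcp_rot: [3.133, -0.014, 0.009]
contact_force: [0.5, 0.0, 11.6]
grip_width: 0.4
```

Emit:
{"api": "step_arm", "payload": {
  "moves": [-0.08,0.02,0.22,0,-0.12,0.05,1]
}}

```text
time: 14.95
tool_pos: [610.9, 61.8, 251.4]
tcp_rot: [3.133, -0.012, 0.006]
contact_force: [0.4, 0.2, 12.1]
grip_width: 0.4
```

Emit:
{"api": "step_arm", "payload": {
  "moves": [-0.08,0.02,0.22,0,-0.12,0.05,1]
}}

```text
time: 15.03
tool_pos: [610.9, 61.8, 250.1]
tcp_rot: [3.133, -0.011, 0.002]
contact_force: [0.2, 1.7, 12.5]
grip_width: 0.7
```

Emit:
{"api": "step_arm", "payload": {
  "moves": [-0.08,0.02,0.22,0,-0.12,0.05,1]
}}

```text
time: 15.12
tool_pos: [610.9, 61.8, 249.0]
tcp_rot: [3.134, -0.01, -0.001]
contact_force: [0.1, 1.0, 13.4]
grip_width: -0.1
```

Emit:
{"api": "step_arm", "payload": {
  "moves": [-0.08,0.02,0.24,0.05,-0.1,0,1]
}}

```text
time: 15.2
tool_pos: [611.0, 61.8, 247.6]
tcp_rot: [3.137, -0.011, -0.001]
contact_force: [-0.9, 1.2, 13.5]
grip_width: 0.4
```

Emit:
{"api": "step_arm", "payload": {
  "moves": [-0.08,0.02,0.24,0.05,-0.1,0,1]
}}

```text
time: 15.28
tool_pos: [611.1, 61.8, 246.2]
tcp_rot: [3.141, -0.012, -0.0]
contact_force: [-1.7, 0.5, 14.0]
grip_width: 0.5
```

Emit:
{"api": "step_arm", "payload": {
  "moves": [-0.08,0.02,0.24,0.05,-0.1,0,1]
}}

```text
time: 15.37
tool_pos: [611.2, 61.8, 245.0]
tcp_rot: [-3.138, -0.013, 0.0]
contact_force: [-0.7, 0.3, 15.3]
grip_width: 0.3
```

Emit:
{"api": "step_arm", "payload": {
  "moves": [-0.08,0.02,0.24,-0.05,-0.1,0,1]
}}

```text
time: 15.45
tool_pos: [611.4, 61.8, 243.9]
tcp_rot: [-3.141, -0.014, 0.0]
contact_force: [-0.1, 1.5, 16.1]
grip_width: 0.2
```

Emit:
{"api": "step_arm", "payload": {
  "moves": [-0.08,0.02,0.24,-0.05,-0.1,0,1]
}}

```text
time: 15.53
tool_pos: [611.6, 61.8, 242.9]
tcp_rot: [3.139, -0.015, 0.0]
contact_force: [-0.8, 2.0, 16.2]
grip_width: 0.3
```

Emit:
{"api": "step_arm", "payload": {
  "moves": [0,0,-0.6,0,-0.2,0,1,0,0,-1,0,0,0,1,0.1,-0.5,-1,0,0,0,1,0.15,-1,-0.3,0,0,0,1,0.15,-1,0,0,0,0,1,0.15,-1,0,0,0,0,1,0.15,-1,0,0,0,0,1,0.15,-1,0,0,0,0,1]
}}

```text
time: 16.2
tool_pos: [629.5, 172.8, 307.7]
tcp_rot: [3.139, -0.01, -0.005]
contact_force: [-0.2, -0.4, -0.1]
grip_width: 0.4
```

Emit:
{"api": "step_arm", "payload": {
  "moves": [0.15,-1,0,0,0,0,1,0.1,-0.4,0.2,0,0,0,1,0,0,0.5,0,0,0,1,0,0,0.5,0,0,0,1]
}}

```text
time: 16.53
tool_pos: [635.6, 206.6, 284.0]
tcp_rot: [3.141, -0.015, 0.001]
contact_force: [-0.4, -0.1, -0.3]
grip_width: 0.6
```

Emit:
{"api": "step_arm", "payload": {
  "moves": [-0.1,0.05,0.5,0,-0.2,0,1,-0.05,0,0.5,0,0,0,1,0,0,0.4,0,0,0,1,0,0,0,0,0,0,1]
}}

```text
time: 16.87
tool_pos: [630.6, 201.6, 248.7]
tcp_rot: [3.138, 0.008, -0.001]
contact_force: [-0.2, 0.9, 0.9]
grip_width: 0.4
```

Emit:
{"api": "step_arm", "payload": {
  "moves": [0,-0.1,0.2,0.05,0,0,1,0,-0.05,0.15,0,0,0,1]
}}

```text
time: 17.03
tool_pos: [631.0, 203.1, 242.1]
tcp_rot: [3.141, 0.007, -0.003]
contact_force: [-3.8, -0.9, 13.7]
grip_width: 0.7
```

Emit:
{"api": "step_arm", "payload": {
  "moves": [-0.05,0,0.25,0,0,0,1]
}}

```text
time: 17.12
tool_pos: [630.9, 203.0, 240.1]
tcp_rot: [-3.141, 0.003, -0.004]
contact_force: [-3.0, -0.7, 16.1]
grip_width: 0.4
```

Emit:
{"api": "step_arm", "payload": {
  "moves": [-0.05,0,0.3,0,0,0,1]
}}

```text
time: 17.2
tool_pos: [631.0, 203.0, 237.7]
tcp_rot: [-3.139, -0.003, -0.004]
contact_force: [-3.8, -0.8, 18.1]
grip_width: 0.5
```

Emit:
{"api": "step_arm", "payload": {
  "moves": [-0.05,0,0.3,0,0,0,1]
}}

```text
time: 17.28
tool_pos: [631.1, 203.0, 235.8]
tcp_rot: [-3.138, -0.01, -0.004]
contact_force: [-5.0, -1.9, 17.7]
grip_width: 0.6
```

Emit:
{"api": "step_arm", "payload": {
  "moves": [-0.1,0,0.3,0,-0.1,0,1]
}}

```text
time: 17.37
tool_pos: [630.7, 203.0, 234.5]
tcp_rot: [-3.137, -0.011, -0.005]
contact_force: [-1.2, -1.1, 18.6]
grip_width: 0.1
```

Emit:
{"api": "step_arm", "payload": {
  "moves": [-0.1,0,0.3,0,-0.1,0,1]
}}

```text
time: 17.45
tool_pos: [630.8, 203.2, 233.6]
tcp_rot: [-3.135, -0.014, -0.005]
contact_force: [-0.7, -0.2, 18.9]
grip_width: 0.6
```

Emit:
{"api": "step_arm", "payload": {
  "moves": [-0.1,0,0.3,0,-0.1,0,1]
}}

```text
time: 17.53
tool_pos: [630.9, 203.4, 233.0]
tcp_rot: [-3.133, -0.017, -0.005]
contact_force: [-1.9, -0.7, 19.6]
grip_width: 0.5
```

Emit:
{"api": "step_arm", "payload": {
  "moves": [-0.1,0,0.34,0,-0.1,0,1]
}}

```text
time: 17.62
tool_pos: [630.9, 203.6, 231.8]
tcp_rot: [-3.131, -0.02, -0.005]
contact_force: [-2.8, 0.5, 19.9]
grip_width: 0.3
```

Emit:
{"api": "step_arm", "payload": {
  "moves": [-0.1,0,0.34,0,-0.1,0,1]
}}

```text
time: 17.7
tool_pos: [631.0, 203.8, 230.7]
tcp_rot: [-3.129, -0.023, -0.006]
contact_force: [-2.7, -0.6, 19.4]
grip_width: 0.4
```

Emit:
{"api": "step_arm", "payload": {
  "moves": [0,0,-0.6,-0.15,-0.3,-0.05,1,0,0,-1,0,0,0,1,-0.5,0.35,-1,0,0,0,1,-1,0.7,-1,0,0,0,1,-1,0.7,0,0,0,0,1,-1,0.7,0,0,0,0,1,-1,0.7,0,0,0,0,1,-1,0.7,0,0,0,0,1]
}}

```text
time: 18.37
tool_pos: [520.4, 125.3, 308.9]
tcp_rot: [-3.137, -0.014, -0.001]
contact_force: [-0.6, 0.4, -0.3]
grip_width: 0.7
```

Emit:
{"api": "step_arm", "payload": {
  "moves": [-1,0.7,0,0,0,0,1,-1,0.7,0,0,0,0,1,-0.7,0.55,0.2,0,0,0,1,0,0,0.5,0,0,0,1]
}}

```text
time: 18.7
tool_pos: [462.0, 82.6, 297.6]
tcp_rot: [-3.137, -0.023, -0.002]
contact_force: [1.1, 0.8, 0.5]
grip_width: 0.4
```

Emit:
{"api": "step_arm", "payload": {
  "moves": [0,0,0.6,-0.07,-0.3,0,1,0,0,0.6,0,0,0,1,0,0,0.4,0,0,0,1,0,0,0.1,0,0,0,1]
}}

```text
time: 19.03
tool_pos: [462.2, 81.8, 262.2]
tcp_rot: [3.14, -0.002, -0.005]
contact_force: [-0.2, 0.6, -0.8]
grip_width: 0.4
```

Emit:
{"api": "step_arm", "payload": {
  "moves": [0,0,0,0,0,0,1]
}}

```text
time: 19.12
tool_pos: [462.3, 81.9, 261.5]
tcp_rot: [3.14, -0.0, -0.004]
contact_force: [-0.5, -0.1, -0.4]
grip_width: 0.6
```

Emit:
{"api": "step_arm", "payload": {
  "moves": [0,0,0.25,0,0,0,1,0,0,0.2,0,0,0,1]
}}

```text
time: 19.28
tool_pos: [463.3, 82.2, 252.6]
tcp_rot: [3.14, -0.001, -0.004]
contact_force: [1.4, 0.9, 0.3]
grip_width: 0.1
```

Emit:
{"api": "step_arm", "payload": {
  "moves": [0,0,0.2,0,0,0,1]
}}

```text
time: 19.37
tool_pos: [463.7, 82.3, 248.4]
tcp_rot: [3.14, -0.002, -0.004]
contact_force: [0.1, -0.8, 0.2]
grip_width: 0.5
```

Emit:
{"api": "step_arm", "payload": {
  "moves": [-0.05,0,0.2,0,0,0,1]
}}

```text
time: 19.45
tool_pos: [463.8, 82.6, 245.5]
tcp_rot: [3.141, -0.005, -0.004]
contact_force: [-1.4, 1.5, 18.4]
grip_width: 0.2
```

Emit:
{"api": "step_arm", "payload": {
  "moves": [-0.05,0,0.2,0,0,0,1]
}}

```text
time: 19.53
tool_pos: [464.0, 83.0, 243.3]
tcp_rot: [-3.142, -0.01, -0.003]
contact_force: [-4.1, 2.4, 19.0]
grip_width: 0.5
```

Emit:
{"api": "step_arm", "payload": {
  "moves": [-0.1,0.05,0.2,0,-0.1,0,1]
}}

```text
time: 19.62
tool_pos: [463.7, 82.9, 241.8]
tcp_rot: [-3.14, -0.009, -0.003]
contact_force: [-1.0, 4.6, 20.0]
grip_width: 0.4
```

Emit:
{"api": "step_arm", "payload": {
  "moves": [-0.1,0.05,0.2,0,-0.1,0,1]
}}

```text
time: 19.7
tool_pos: [463.7, 82.8, 240.7]
tcp_rot: [-3.138, -0.01, -0.003]
contact_force: [-0.8, 3.5, 19.9]
grip_width: 0.2
```

Emit:
{"api": "step_arm", "payload": {
  "moves": [-0.1,0.02,0.21,0,-0.1,0,1]
}}

```text
time: 19.78
tool_pos: [463.8, 83.1, 239.6]
tcp_rot: [-3.137, -0.011, -0.003]
contact_force: [-2.4, 4.1, 19.6]
grip_width: 0.5
```

Emit:
{"api": "step_arm", "payload": {
  "moves": [0,0,-0.6,-0.07,-0.15,-0.04,1,0,0,-1,0,0,0,1,0.1,-0.5,-1,0,0,0,1,0.18,-1,-0.6,0,0,0,1,0.18,-1,0,0,0,0,1,0.18,-1,0,0,0,0,1,0.18,-1,0,0,0,0,1,0.18,-1,0,0,0,0,1]
}}

```text
time: 20.45
tool_pos: [485.6, 194.9, 309.1]
tcp_rot: [-3.141, -0.008, -0.005]
contact_force: [-0.2, 0.2, 0.3]
grip_width: 0.2
```

Emit:
{"api": "step_arm", "payload": {
  "moves": [0.12,-1,0,0,0,0,1,0,-0.4,0.3,0,0,0,1,0,0,0.6,0,0,0,1,0,0,0.5,0,0,0,1]
}}

```text
time: 20.78
tool_pos: [489.6, 228.4, 280.8]
tcp_rot: [-3.139, -0.012, -0.0]
contact_force: [0.5, -0.0, 0.2]
grip_width: 0.2
```

Emit:
{"api": "step_arm", "payload": {
  "moves": [-0.2,0,0.6,0,-0.17,0,1,-0.1,0,0.4,0,0,0,1,0,0,0.3,0,0,0,1,0,0,0,0,0,0,1]
}}

```text
time: 21.12
tool_pos: [481.9, 227.3, 249.4]
tcp_rot: [-3.142, 0.004, 0.001]
contact_force: [0.8, 1.3, 0.3]
grip_width: 0.5
```

Emit:
{"api": "step_arm", "payload": {
  "moves": [0.05,0,0.2,0,0,0,1,0,0,0.15,0,0,0,1]
}}

```text
time: 21.28
tool_pos: [483.5, 226.9, 242.7]
tcp_rot: [-3.141, 0.003, 0.0]
contact_force: [-0.6, 0.0, -0.2]
grip_width: 0.5
```

Emit:
{"api": "step_arm", "payload": {
  "moves": [-0.05,0,0.2,0,0,0,1]
}}

```text
time: 21.37
tool_pos: [483.1, 226.8, 239.1]
tcp_rot: [-3.141, 0.001, -0.0]
contact_force: [-0.1, -0.0, 17.4]
grip_width: 0.3
```

Emit:
{"api": "step_arm", "payload": {
  "moves": [-0.05,0,0.22,0,0,0,1]
}}

```text
time: 21.45
tool_pos: [483.5, 227.0, 236.6]
tcp_rot: [-3.14, -0.004, -0.0]
contact_force: [-0.5, -1.4, 15.6]
grip_width: 0.3
```

Emit:
{"api": "step_arm", "payload": {
  "moves": [-0.05,0,0.22,0,0,0,1]
}}

```text
time: 21.53
tool_pos: [484.3, 227.1, 234.7]
tcp_rot: [-3.138, -0.011, -0.001]
contact_force: [-1.5, -2.1, 16.0]
grip_width: 0.4
```

Emit:
{"api": "step_arm", "payload": {
  "moves": [-0.1,0,0.25,0,-0.1,0,1]
}}

```text
time: 21.62
tool_pos: [484.5, 227.2, 233.0]
tcp_rot: [-3.137, -0.012, -0.001]
contact_force: [0.3, -3.5, 16.9]
grip_width: 0.5
```

Emit:
{"api": "step_arm", "payload": {
  "moves": [-0.1,0,0.25,0,-0.1,0,1]
}}

```text
time: 21.7
tool_pos: [484.8, 227.2, 231.5]
tcp_rot: [-3.136, -0.013, -0.001]
contact_force: [-0.9, -3.9, 19.6]
grip_width: 0.2
```

Emit:
{"api": "step_arm", "payload": {
  "moves": [-0.1,0,0.25,0,-0.1,0,1]
}}

```text
time: 21.78
tool_pos: [485.2, 227.2, 230.2]
tcp_rot: [-3.134, -0.015, -0.001]
contact_force: [-1.2, -2.7, 19.4]
grip_width: 0.2
```

Emit:
{"api": "step_arm", "payload": {
  "moves": [-0.1,0,0.26,0,-0.1,0,1]
}}

```text
time: 21.87
tool_pos: [485.7, 227.3, 229.0]
tcp_rot: [-3.133, -0.017, -0.001]
contact_force: [-1.0, -2.5, 20.1]
grip_width: 0.7
```

Now D (611,62), top at ~243.

Emit:
{"api": "step_arm", "payload": {
  "moves": [0,0,-0.6,-0.12,-0.24,0,1,0,0,-1,0,0,0,1,0.35,0.5,-1,0,0,0,1,0.72,1,-1,0,0,0,1,0.72,1,0,0,0,0,1,0.72,1,0,0,0,0,1,0.72,1,0,0,0,0,1,0.72,1,0,0,0,0,1]
}}

```text
time: 22.53
tool_pos: [566.6, 116.7, 310.1]
tcp_rot: [-3.139, -0.013, 0.006]
contact_force: [-0.0, 0.1, 1.0]
grip_width: 0.4
```

Emit:
{"api": "step_arm", "payload": {
  "moves": [0.72,1,0,0,0,0,1,0.7,0.95,0,0,0,0,1,0.5,0.5,0.3,0,0,0,1,0,0,0.6,0,0,0,1]
}}

```text
time: 22.87
tool_pos: [611.0, 60.9, 294.5]
tcp_rot: [-3.14, -0.021, 0.001]
contact_force: [0.0, -0.4, 0.2]
grip_width: 0.0
```

Emit:
{"api": "step_arm", "payload": {
  "moves": [0.05,0,0.6,0,-0.28,0,1,0,0,0.5,0,0,0,1,0,0,0.4,0,0,0,1,0,0,0.1,0,0,0,1]
}}

```text
time: 23.2
tool_pos: [611.8, 61.0, 256.4]
tcp_rot: [-3.139, 0.006, 0.0]
contact_force: [0.9, 1.1, -0.6]
grip_width: 0.5
```

Emit:
{"api": "step_arm", "payload": {
  "moves": [0,0.1,0,0,0,0,1]
}}

```text
time: 23.28
tool_pos: [611.3, 59.8, 255.3]
tcp_rot: [-3.139, 0.008, 0.001]
contact_force: [0.2, -0.8, -0.2]
grip_width: -0.1
```

Emit:
{"api": "step_arm", "payload": {
  "moves": [0,0,0.3,0,0,0,1,0,0,0.2,0,0,0,1]
}}

```text
time: 23.45
tool_pos: [611.5, 60.3, 245.6]
tcp_rot: [-3.139, 0.007, 0.002]
contact_force: [0.9, -0.3, -0.6]
grip_width: 0.2
```

Emit:
{"api": "step_arm", "payload": {
  "moves": [0,0,0.2,0,0,0,1]
}}

```text
time: 23.53
tool_pos: [611.9, 60.5, 242.3]
tcp_rot: [-3.139, 0.005, 0.002]
contact_force: [-1.1, 0.4, 14.5]
grip_width: 0.5
```

Emit:
{"api": "step_arm", "payload": {
  "moves": [-0.05,0.02,0.25,0,0,0,1]
}}

```text
time: 23.62
tool_pos: [612.3, 60.4, 239.9]
tcp_rot: [-3.139, -0.001, 0.003]
contact_force: [-0.6, 0.9, 16.7]
grip_width: 0.5
```

Emit:
{"api": "step_arm", "payload": {
  "moves": [-0.05,0.02,0.25,0,0,0,1]
}}

```text
time: 23.7
tool_pos: [612.9, 60.4, 238.1]
tcp_rot: [-3.139, -0.009, 0.003]
contact_force: [0.2, 1.3, 18.1]
grip_width: 0.5
```

Emit:
{"api": "step_arm", "payload": {
  "moves": [-0.1,0.02,0.28,0,-0.1,0,1]
}}

```text
time: 23.78
tool_pos: [612.9, 60.4, 236.6]
tcp_rot: [-3.139, -0.011, 0.003]
contact_force: [-0.4, 1.1, 18.9]
grip_width: 0.3
```

Emit:
{"api": "step_arm", "payload": {
  "moves": [-0.1,0.02,0.28,0,-0.1,0,1]
}}

```text
time: 23.87
tool_pos: [612.9, 60.4, 235.3]
tcp_rot: [-3.138, -0.013, 0.004]
contact_force: [-0.7, 0.8, 18.3]
grip_width: 0.2
```

Emit:
{"api": "step_arm", "payload": {
  "moves": [-0.1,0.02,0.28,0,-0.1,0,1]
}}

```text
time: 23.95
tool_pos: [613.1, 60.4, 234.4]
tcp_rot: [-3.138, -0.016, 0.004]
contact_force: [-1.2, 1.2, 19.7]
grip_width: 0.4
```

Emit:
{"api": "step_arm", "payload": {
  "moves": [-0.1,0.02,0.32,0,-0.1,0,1]
}}

```text
time: 24.03
tool_pos: [613.4, 60.4, 233.0]
tcp_rot: [-3.138, -0.02, 0.004]
contact_force: [-1.1, 0.6, 20.0]
grip_width: 0.7
```

Emit:
{"api": "step_arm", "payload": {
  "moves": [0,0,-0.6,0,-0.25,0.05,1,0,0,-1,0,0,0,1,0.1,-0.5,-1,0,0,0,1,0.12,-1,-0.8,0,0,0,1,0.12,-1,0,0,0,0,1,0.12,-1,0,0,0,0,1,0.12,-1,0,0,0,0,1,0.12,-1,0,0,0,0,1]
}}

```text
time: 24.7
tool_pos: [628.3, 170.8, 310.9]
tcp_rot: [-3.138, -0.014, -0.005]
contact_force: [1.1, 1.0, 0.2]
grip_width: 0.5
```

Emit:
{"api": "step_arm", "payload": {
  "moves": [0.1,-1,0,0,0,0,1,0,-0.4,0.3,0,0,0,1,0,0,0.6,0,0,0,1,0,0,0.6,0,0,0,1]
}}

```text
time: 25.03
tool_pos: [631.7, 205.5, 283.0]
tcp_rot: [-3.135, -0.022, 0.001]
contact_force: [0.2, -0.6, -0.3]
grip_width: 0.5
```

Emit:
{"api": "step_arm", "payload": {
  "moves": [-0.05,0,0.6,-0.1,-0.3,0,1,0,0,0.6,0,0,0,1,0,0,0.5,0,0,0,1,0,0,0.2,0,0,0,1]
}}

```text
time: 25.37
tool_pos: [629.5, 204.3, 239.4]
tcp_rot: [3.138, 0.006, 0.001]
contact_force: [0.7, 0.8, -0.5]
grip_width: 0.4
```

Emit:
{"api": "step_arm", "payload": {
  "moves": [0,0,0.1,0,0,0,1]
}}

```text
time: 25.45
tool_pos: [629.2, 203.8, 236.2]
tcp_rot: [3.138, 0.007, 0.0]
contact_force: [0.1, -0.2, 0.1]
grip_width: -0.1
```

Emit:
{"api": "step_arm", "payload": {
  "moves": [0,0,0.2,0,0,0,1]
}}

```text
time: 25.53
tool_pos: [629.4, 203.5, 232.2]
tcp_rot: [3.138, 0.007, 0.0]
contact_force: [0.2, 0.2, -0.4]
grip_width: 0.4
```

Emit:
{"api": "step_arm", "payload": {
  "moves": [0,0,0.25,0,0,0,1]
}}

```text
time: 25.62
tool_pos: [630.0, 203.4, 229.1]
tcp_rot: [3.138, 0.004, -0.0]
contact_force: [-6.1, -2.1, 21.1]
grip_width: -0.0
```

Emit:
{"api": "step_arm", "payload": {
  "moves": [0,0,0.25,0,0,0,1]
}}

```text
time: 25.7
tool_pos: [630.2, 203.5, 227.8]
tcp_rot: [3.139, 0.001, -0.0]
contact_force: [-9.4, -0.9, 20.9]
grip_width: 0.2
```

Emit:
{"api": "step_arm", "payload": {
  "moves": [0,0,0.25,0,0,0,1]
}}

```text
time: 25.78
tool_pos: [630.2, 203.6, 227.1]
tcp_rot: [3.14, -0.003, -0.0]
contact_force: [-9.9, -1.4, 21.3]
grip_width: 0.5
```

Emit:
{"api": "step_arm", "payload": {
  "moves": [-0.1,0,-0.6,0,0,0,1,0,0,-1,0,0,0,1,-0.5,0.35,-1,0,0,0,1,-1,0.7,-1,0,0,0,1,-1,0.7,0,0,0,0,1,-1,0.7,0,0,0,0,1,-1,0.7,0,0,0,0,1,-1,0.7,0,0,0,0,1]
}}

```text
time: 26.45
tool_pos: [517.3, 125.4, 305.6]
tcp_rot: [-3.141, -0.016, 0.001]
contact_force: [0.4, -0.1, 0.3]
grip_width: -0.0
```

Emit:
{"api": "step_arm", "payload": {
  "moves": [-1,0.7,0,0,0,0,1,-0.9,0.7,0,0,0,0,1,-0.6,0.45,0.2,0,0,0,1,0,0,0.5,0,0,0,1]
}}

```text
time: 26.78
tool_pos: [463.3, 84.6, 295.1]
tcp_rot: [3.141, -0.025, -0.0]
contact_force: [1.4, -0.5, 0.1]
grip_width: 0.3
```

Emit:
{"api": "step_arm", "payload": {
  "moves": [0,0.1,0.6,0,-0.3,0,1,0,0.05,0.6,0,0,0,1,0,0,0.5,0,0,0,1,0,0,0.3,0,0,0,1]
}}

```text
time: 27.12
tool_pos: [464.2, 80.2, 254.6]
tcp_rot: [3.141, -0.007, -0.002]
contact_force: [-0.7, 0.6, 0.6]
grip_width: 0.1
```

Emit:
{"api": "step_arm", "payload": {
  "moves": [0,0,0.2,0,0,0,1]
}}

```text
time: 27.2
tool_pos: [464.3, 80.2, 249.7]
tcp_rot: [3.141, -0.005, -0.002]
contact_force: [0.4, -0.1, -0.9]
grip_width: 0.4
```

Emit:
{"api": "step_arm", "payload": {
  "moves": [0,0,0.1,0,0,0,1]
}}

```text
time: 27.28
tool_pos: [464.4, 80.2, 246.9]
tcp_rot: [3.141, -0.004, -0.002]
contact_force: [-0.9, 0.2, -0.6]
grip_width: 0.6
```

Emit:
{"api": "step_arm", "payload": {
  "moves": [-0.03,0,0.15,0,0,0,1]
}}

```text
time: 27.37
tool_pos: [464.2, 80.2, 243.8]
tcp_rot: [3.141, -0.004, -0.002]
contact_force: [-0.1, 0.4, 0.6]
grip_width: 0.2
```

Emit:
{"api": "step_arm", "payload": {
  "moves": [-0.03,0,0.15,0,0,0,1]
}}

```text
time: 27.45
tool_pos: [463.8, 80.3, 240.6]
tcp_rot: [3.141, -0.004, -0.002]
contact_force: [-0.2, 0.5, 0.8]
grip_width: 0.5
```

Emit:
{"api": "step_arm", "payload": {
  "moves": [-0.03,0,0.18,0,0,0,1]
}}

```text
time: 27.53
tool_pos: [464.2, 80.4, 238.4]
tcp_rot: [3.141, -0.007, -0.002]
contact_force: [-4.3, -0.8, 19.0]
grip_width: 0.2
```

Emit:
{"api": "step_arm", "payload": {
  "moves": [-0.05,0,0.2,0,0,0,1]
}}

```text
time: 27.62
tool_pos: [464.3, 80.5, 236.7]
tcp_rot: [3.141, -0.012, -0.001]
contact_force: [-5.5, -0.3, 20.3]
grip_width: 0.3
```

Emit:
{"api": "step_arm", "payload": {
  "moves": [-0.05,0,-0.6,0,0,0,1,0,0,-1,0,0,0,1,0,0,-1,0,0,0,1,0,0,-1,0,0,0,1,-1,1,-0.5,0,0,0,1,-1,1,0,0,0,0,1,0,1,0,0,0,0,1,0,0,0,0,0,0,1]
}}

```text
time: 28.28
tool_pos: [421.6, 20.1, 324.3]
tcp_rot: [3.14, -0.018, 0.004]
contact_force: [0.2, -0.1, 0.1]
grip_width: 0.4
```

Run:
```python
from h import *
print(get_obs()['contact_force'].round(1))
ims=[]
for n,(x,y,w,h) in {"side":(230,200,160,160),"top":(210,180,130,130)}.items():
    im=cv2.cvtColor(capture(n),cv2.COLOR_RGB2BGR);cv2.imwrite(f"pics/{n}9.png",im)
    ims.append(cv2.resize(im[y:y+h,x:x+w],(400,400),interpolation=cv2.INTER_CUBIC))
cv2.imwrite("pics/end.png",np.hstack(ims))
```

```text
[ 0.2 -0.1  0.1]
```

View pics/end.png

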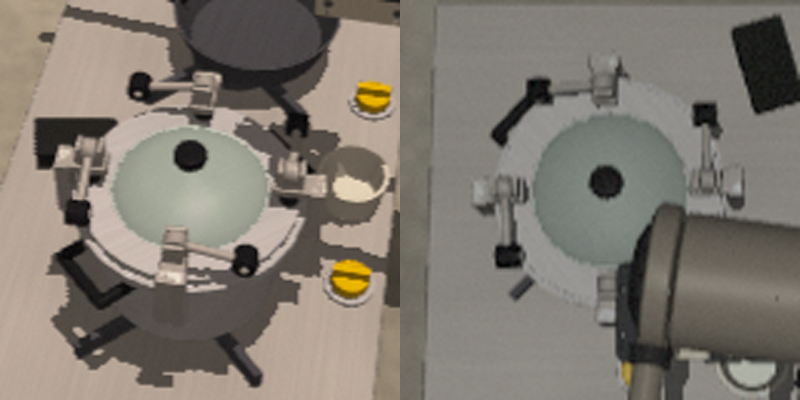

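The view shows all four levers down near level, with rollers at about (78,212), (245,260), (297,125) and (140,86) in the left half. The lid is seated, the bystanders are in place and the robot is clear. Handing in.

Run:
```python
from plant import *
print(close_job())
```

```text
the job is handed in; nothing more can be done
None
```

I clamped the lid crosswise in two rounds and handed the job in at about 28 s of the 72 s allowed; no verdict was reported. The order was +x side, then −x, then +y, then −y.

- **First round:** I pushed each roller down with the closed fingertips until I felt the foot start to bear, stopping at an estimated 15–20 N per foot.
- **Second round:** I went round again in the same order, to 19.4–20.1 N at each roller, which is roughly 34–36 N per foot.
- **Re-check:** I pressed the +x and −x clamps about 2–3 mm further to make up what the other pair had taken off them.

**Last checks:** The final camera views show all four levers near level, the lid looking level and the ramekin and clip in place. The wrist force is about zero with the arm clear. The top view of the −x clamp was partly hidden by the arm, and I did not measure the lid's tilt.

**Uncertainty:** The foot forces are estimates from roller force and travel, good to perhaps ±5 N.
- **+x clamp:** its last press had about 10 N of sideways force. Roller force then gave about 40 N and travel about 37 N, both within the 20–48 N range.
- **−x clamp:** its bearing point came during a fast push, so it is known less exactly than the others.

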